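# Secure the frame and hold the contact probe on the spot

## Task

Turn the orange turnbutton on the sloped inspection stage a quarter turn clockwise, so that its tongue lies straight across the lower bar of the blue frame and keeps it shut. Then take the yellow contact probe out of its dock and hold it square to the sloping plate, its copper foot inside the white ring, pressed lightly so that the sprung plunger is about half way in (never driven in hard), and finish while still holding it there; leave everything else on the worktop alone.

Things in the scene. Friction and masses are not known exactly. Their poses are not given: they have to be found in the camera images.
- stage: fixed sloped stage: grey base 170 x 136 mm, above it an aluminium slab 170 (along the slope) x 130 x 14 mm sloping 20 degrees, low edge toward the stage's -x (front, the robot's side), top surface 46 mm high in front, 104 mm at the back. Origin: centre of the underside, on the worktop; x to the back, y left, z up
- test_plate: dark steel plate fixed on the slab inside the blue frame, with the marked spot: white ring (24 mm inside, 28 outside) round a yellow dot. Origin: spot centre on the surface, about 82 mm up; z = outward normal (20 deg from vertical, leaning to the front), x up the slope, y left. Plate x -30..26, y -41..25 mm; frame stands 5 mm above it; turnbutton pivot x -70, y -8, its ridge top z 31 mm
- cover (a joint): opening angle of the blue hinged frame (100 mm along the slope x 104 x 8 mm, hinged at its upper edge) in rad: 0 shut (as it starts; only its weight keeps it), grows as it lifts
- cover_bar (a point): middle of the top of the blue frame's lower bar (20 mm wide, 104 mm long across the slope)
- turnbutton (a joint): angle of the orange turnbutton (rad) about the slab's normal, growing clockwise seen from above: 0 = tongue points left (+y of the stage), 1.571 (end stop) = tongue points up the slope, across the frame's lower bar. Starts at 0.1 to 0.45; stays where it is left (friction about 0.05 N m)
- turnbutton_ridge (a point): on the pivot axis, at the top of the turnbutton's finger ridge; y along the tongue, z out along the slab's normal, x across the ridge. Ridge 9 mm thick, its foot 18 mm below this point (there the 6 mm thick tongue begins), from 15 mm behind the pivot to 23 mm toward the tongue's end: pinch it across its thickness along the normal and turn it
- tongue_tip (a point): far end of the orange tongue, 38 mm from the pivot, at half its thickness
- dock: fixed open stand 76 x 76 x 70 mm for the probe: four posts carry a grey plate with a 26 mm hole in its middle. Origin: centre of the underside; the plate's top is 70 mm above
- probe: yellow contact probe, loose, 0.1 to 0.22 kg, upright in the dock, hung by its 38 mm collar, foot down. Origin: on its axis, underside of the collar (= top of the dock's plate); z up the axis. Handle 32 mm along x, 26 along y, from 5 to 96 mm above the origin: grip across y. Below: 25 mm nose, plunger; foot's underside 44 mm below the origin. Lift over 60 mm to clear the dock
- plunger (a joint): how far the probe's sprung plunger is pressed in, m: 0 fully out, 0.012 bottomed. Spring 0.9 N at first movement, 2.7 N half way in, 4.5 N at the bottom
- probe_foot (a point): the probe's plunger: 6 mm shaft, 14 mm of it showing below the nose (lower half steel, upper half red: half way in, the red is just gone), with a flat copper foot 12 mm in diameter, 5 mm thick. Origin: centre of the foot's underside, the contact face; z up the probe's axis
- vial_a: small sample vial with white cap, 27 x 27 x 57 mm; stands loose on the worktop, a bystander to leave alone; origin at the centre of its underside
- vial_b: small sample vial with black cap, 27 x 27 x 57 mm; stands loose on the worktop, a bystander to leave alone; origin at the centre of its underside
- beaker_100: small clear beaker, 54 x 54 x 68 mm; stands loose on the worktop, a bystander to leave alone; origin at the centre of its underside
- cell_case: blue-lidded plastic case, 60 x 85 x 32 mm; stands loose on the worktop, a bystander to leave alone; origin at the centre of its underside
- timer: white bench timer, 38 x 62 x 58 mm; stands loose on the worktop, a bystander to leave alone; origin at the centre of its underside
Not all that is in view belongs to the job. Of the things that look like the probe, the middle-sized one is meant.

How it is judged (in metres and radians):
On the way, in this order (a step that is already met when the one before it is completed fails the run):
1. the turnbutton is turned across the shut frame (value of joint turnbutton above 1.3 rad and value of joint cover below 0.03 rad), for 0.2 s.
2. the probe is lifted clear of its dock in the gripper (contact force between the fingers and probe above 2 N and contact force between probe and dock below 0.05 N and distance between probe and dock above 0.12 m), for 0.1 s.
At the end, for the whole second after the job is handed in: Turnbutton at 1.3 rad or more, frame shut; the gripper holds the probe still, clear of dock and frame, within 0.14 rad of the plate's normal, foot within 7 mm of the spot, plunger 3 to 9.5 mm in, pressing with 0.5 to 8 N (all of step 1 and distance between probe_foot and test_plate below 0.007 m and angle between the z axis of probe and the z axis of test_plate, either way round below 0.14 rad and value of joint plunger between 0.003 and 0.0095 m and contact force between probe and test_plate between 0.5 and 8 N and contact force between the fingers and probe above 2 N and contact force between probe and dock below 0.05 N and contact force between probe and cover below 0.05 N and linear speed of probe below 0.02 m/s); the arm keeps its last pose, push and grip.
It fails at once if a bystander is moved by more than 30 mm (distance of any of vial_a, vial_b, beaker_100, cell_case, timer from where it was at the start of the episode above 0.03 m).
It fails at once if the probe is driven hard (over 20 N) onto the plate or the frame (contact force between probe and test_plate above 20 N or contact force between probe and cover above 20 N).
It fails at once if the frame is opened by more than 0.2 rad (value of joint cover above 0.2 rad).
It also fails if it takes over 54 s, if anything falls off the work surface, if the arm or the gripper's body presses on something with over 40 N, if the wrist force passes 120 N, or if a joint passes its speed limit or range.

## Robot

A 6-joint arm with a two-finger parallel gripper is mounted at the origin on a cart in front of the work surface, level with it; the furniture and walls round the work are solid. World frame = base frame: x ahead of the robot, y to its left, z up, the work surface at z = 0. Lengths are in m, angles in degrees, forces in N, time in s.
With the tool pointing down it reaches from about 0.375 to 0.9 m from the base axis. Payload 3.1 kg.
Tool frame: the origin (TCP) lies on the centre line of the jaws, within the pads' length; the fingertips stand 25 mm ahead of it and the grasp point (between the pads) lies 6 mm ahead of it; z points along the fingers, y is the line along which they close (so a half turn about z gives the same grasp; the last joint's range is limited). The gripper opens to 87 mm and grips with 3 to 60 N. Pads are 19 mm wide; open, the fingers measure 117 mm over their backs; the gripper's body (75 mm by 190 mm) begins 51 mm behind the grasp point.
Start: joints at [-84.712, 30.224, 82.088, -0, 67.689, -10.227], TCP at [0.167, -0.602, 0.224] pointing down, gripper open.
Joint ranges: [-176.69, 176.69], [-43.24, 126.21], [12.49, 139.97], [-82, 262], [0, 151.66], [-163.58, 163.58]. Speed limits (degrees/s): [159.86, 159.86, 180, 180, 180, 180].

## Interface

Orientations are given as a 3x3 rotation matrix whose columns are the frame's x, y, z axes.
In Python, from rig import read_state, capture, camera_params, hand_in gives the robot as it stands.
- The arm moves only by the tool apply_moves, never from a script. Its argument "rows" is a list of rows, each an object of numbers: "x", "y", "z": the shift along the tool's x, y, z in mm; "rx", "ry", "rz": the turn, a rotation vector about the tool's x, y, z in units of 6 degrees (1.0 is 6 degrees); "claw": the closure in counts, from 0 (fully open) to 255 (shut). A call has 1 to 10 rows; each row is the pose to reach, as a shift and turn from the pose commanded when the call began, along the tool's axes at that moment; what a row does not reach only later rows make up. A row lasts 1/8 s, in which the tool goes at most 62.5 mm and 10.7 degrees, less where a joint would pass 70% of its speed; a pose out of reach is approached as far as the arm can. A call with a gripper value outside its range is refused whole. The fingers move at their own pace and stop on an object; the grip force is fixed at half the most. Time passes only in rows, so rows that repeat a pose let the fingers close. It gives the time, the measured TCP pose, the force, the opening and the grip force at its end, in the units of the state.
- read_state(): the state, without advancing time (a new reading comes with each control period).
- capture(name): name is "scene" or "top" or "wrist"; returns (picture, depth): 400x640x3 uint8, red, green, blue; 400x640 float32, m along the optical axis (not along the pixel's ray), 0 where there is no reading.
- camera_params(name): a dict with "fx", "fy", "cx", "cy" (pixels), "xyz" and "orientation" of the camera in the world. Camera axes: x right, y up, looking along -z (the intrinsics and any distortion apply to the point x, -y, -z); pixel columns grow to the right and rows downward; lengths in m; the calibration is good to about 2 mm. A picture is of the moment at which its call begins: read the wrist's pose just before it. camera_params takes no time and is no camera call; for the wrist camera it gives the pose at the moment of the call.
- hand_in(): hands the job in; it is judged then, once.
The state is a dict: "time_s": time; "joint_positions": joint angles; "qvel": joint speeds; "tau": joint torques, N m; "position": TCP position; "tcp_rot": TCP orientation; "force": force on the tool from outside, world axes, zero at the start; "moment": the same for the moment, N m; "opening": opening from 0.0 (shut) to 1.0 (fully open); "grasp_force": force on a finger pad.
Only numpy, scipy, OpenCV 4.12 (cv2) and the standard library are available. Lean on these libraries where they do the work, as an engineer would, in place of code of your own. Each camera call takes 0.05 s, during which the arm holds its last target. There are 200 camera calls.

## Working session

There is one attempt and no reset: what is moved stays moved. The work goes in short steps, Python scripts to look and compute and a tool call to move; the robot and the scene stay as the last step left them, time stands still between calls to the robot, and variables do not carry over. Pictures are saved under pics/ and viewed, at most 10 in all, crops included, and the job is handed in when it is done.

Besides the shell and the picture viewer there is one more tool, called after "Emit:" as name([rows], argument=value, ...), one row to a line, values as JSON. apply_moves: Moves the arm, as the interface text tells. Its arguments: {"type":"object","properties":{"rows":{"type":"array"}},"required":["rows"]}

```bash
ls; mkdir -p pics; python3 - <<'E'
from rig import *
import cv2,numpy as np
for n in("scene","top"):
    p,d=capture(n); cv2.imwrite(f"pics/{n}0.png",p[:,:,::-1]); np.savez(f"{n}0.npz",p=p,d=d); print(n,camera_params(n))
print(read_state())
E
```

```text
pics
scene {'fx': 458.94451449317904, 'fy': 458.94451449317904, 'cx': 327.0979521111745, 'cy': 198.71912073166254, 'xyz': array([-0.30459166, -0.72528239,  0.83951009]), 'orientation': array([[ 0.66258215,  0.42237194, -0.61853604],
       [-0.74882033,  0.39109848, -0.53507951],
       [ 0.01590594,  0.8177065 ,  0.57541557]])}
top {'fx': 386.83313479294924, 'fy': 386.83313479294924, 'cx': 321.471072625263, 'cy': 199.55170242882463, 'xyz': array([ 0.21964561, -0.01679312,  1.40281766]), 'orientation': array([[ 0.04103226,  0.97255994, -0.22900551],
       [-0.99915242,  0.04069336, -0.006204  ],
       [ 0.00328524,  0.22906598,  0.97340536]])}
{'time_s': 0.1, 'joint_positions': array([-8.47128933e+01,  3.02734508e+01,  8.21493291e+01,  1.03789664e-03,
        6.76890053e+01, -1.02263513e+01]), 'qvel': array([-0.06898017, -0.19831664, -0.12633148, -0.03335145, -0.0443013 ,
       -0.00155416]), 'tau': array([-5.62068919e-05, -4.40986311e+01, -1.77150679e+01,  6.34859875e-02,
        5.34466084e-02, -4.05521666e-05]), 'position': array([ 0.16714733, -0.60155388,  0.22286993]), 'tcp_rot': array([[ 9.63569529e-01,  2.67457914e-01, -1.63092271e-04],
       [ 2.67457718e-01, -9.63567636e-01,  1.94426207e-03],
       [ 3.62857845e-04, -1.91705198e-03, -9.99998097e-01]]), 'force': array([ 1.5291703 , -0.32475991,  0.43538437]), 'moment': array([ 0.04110026, -0.01690487, -0.03375377]), 'grasp_force': 0.0, 'opening': 1.0002618954998945}
```

View pics/scene0.png

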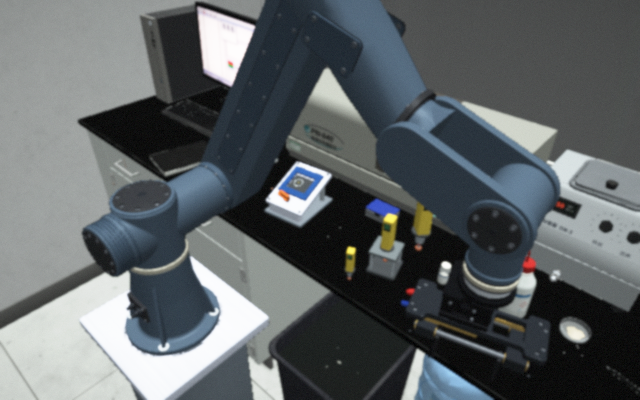

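View pics/top0.png

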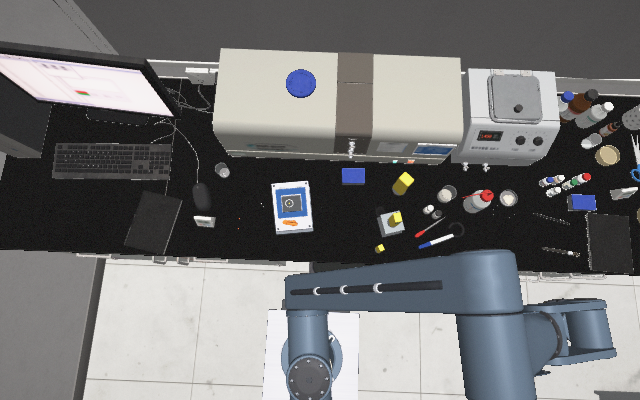

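The scene view shows the stage at (298,190) and the dock with the middle probe at (388,245). The top view shows the stage at (292,207), the white ring at (290,203), the orange turnbutton at (291,223), and the dock at (390,222) with its probe at (396,217).

```bash
cat > h.py <<'E'
import numpy as np,cv2
from rig import *
def cloud(d,c):
    v,u=np.mgrid[:d.shape[0],:d.shape[1]]
    P=np.stack([(u-c['cx'])/c['fx']*d,-(v-c['cy'])/c['fy']*d,-d],-1)
    W=P@np.array(c['orientation']).T+c['xyz']; W[d==0]=np.nan; return W
def masks(p):
    h=cv2.cvtColor(np.ascontiguousarray(p),cv2.COLOR_RGB2HSV); H,S,V=[h[...,i].astype(int) for i in range(3)]
    return dict(orange=(H>=4)&(H<19)&(S>140)&(V>110),yellow=(H>=20)&(H<33)&(S>140)&(V>80),blue=(H>100)&(H<125)&(S>130)&(V>60))
def blobs(m,W,amin=8):
    n,l,st,c=cv2.connectedComponentsWithStats(m.astype(np.uint8))
    for i in range(1,n):
        if st[i,4]>=amin: yield c[i],st[i,4],l==i,np.nanmedian(W[l==i],0)
def proj(X,c):
    P=(np.asarray(X)-c['xyz'])@np.array(c['orientation']); return np.stack([c['cx']-c['fx']*P[...,0]/P[...,2],c['cy']+c['fy']*P[...,1]/P[...,2]],-1)
E
python3 - <<'E'
from h import *
np.set_printoptions(precision=4,suppress=True)
for n in("top","scene"):
    z=np.load(f"{n}0.npz");c=camera_params(n);W=cloud(z['d'],c)
    for k,m in masks(z['p']).items():
        m=m&(W[...,0]>.3)&(W[...,0]<.85)&(abs(W[...,1]+.1)<.5)&(W[...,2]>.0)&(W[...,2]<.25)
        for b in blobs(m,W):
            X=W[b[2]]; top=X[:,2]>np.nanmax(X[:,2])-.012
            r=cv2.minAreaRect((X[top][:,:2]*1000).astype(np.float32))
            print(n,k,b[0].round(1),b[1],b[3],'zmax',np.nanmax(X[:,2]).round(4),'toprect',np.round(r[0],1),np.round(r[1],1),round(r[2],1))
    # slab
    sx=W[(abs(W[...,0]-.50)<.2)&(abs(W[...,1]-.06)<.15)&(W[...,2]>.03)&(W[...,2]<.12)]
    print(sx.shape,np.nanmean(sx,0))
E
```

```text
top orange [487.6 135.8] 17 [ 0.7433 -0.5518  0.2007] zmax 0.2075 toprect [ 743.  -552.2] [ 5.1 22.5] 2.9
top orange [289.7 222.4] 58 [0.4448 0.0967 0.0787] zmax 0.0931 toprect [441.2  91.4] [31.8 10.3] 84.1
top yellow [401.7 184. ] 198 [ 0.5771 -0.2754  0.1571] zmax 0.1948 toprect [ 586.7 -283. ] [42.  34.1] 44.8
top yellow [392.8 220.2] 71 [ 0.4566 -0.2478  0.1327] zmax 0.1667 toprect [ 462.3 -253.8] [30.6 18.1] 17.6
top yellow [379.2 248.1] 31 [ 0.3686 -0.2098  0.0891] zmax 0.0981 toprect [ 370.3 -215.7] [22.4 17.6] 29.4
top blue [424.9 150.7] 46 [ 0.6926 -0.3477  0.1697] zmax 0.208 toprect [ 692.2 -343.8] [5.5 0.3] 71.4
top blue [444.6 151.2] 33 [ 0.6928 -0.4196  0.1678] zmax 0.2098 toprect [ 692.8 -421.1] [9.7 2.9] 89.1
top blue [352.9 175.3] 333 [ 0.6397 -0.1205  0.0311] zmax 0.0413 toprect [ 640.1 -120.9] [55.2 82. ] 2.1
top blue [291.  202.4] 461 [0.5143 0.0982 0.0874] zmax 0.1117 toprect [550.3 100.8] [26.5 97.6] 12.0
top blue [424.1 244.9] 48 [ 0.3945 -0.3843  0.0127] zmax 0.0187 toprect [ 395.6 -383.1] [13.6 42.6] 20.4
(2421, 3) [0.5564 0.0842 0.0785]
scene orange [283.7 1
[... 171 characters left out ...]
.6] [10.7  7.9] 77.3
scene yellow [422.5 220.3] 396 [ 0.5739 -0.2961  0.1093] zmax 0.1617 toprect [ 568.5 -286.3] [21.8  5.4] 66.9
scene yellow [389.  232.8] 323 [ 0.4531 -0.2718  0.1243] zmax 0.1691 toprect [ 462.4 -264.3] [31.7 24.4] 10.8
scene yellow [350.4 258.8] 170 [ 0.3655 -0.2243  0.0691] zmax 0.0998 toprect [ 371.4 -220.8] [23.6 18. ] 28.3
scene blue [300.8 183. ] 411 [0.5122 0.0849 0.0852] zmax 0.1048 toprect [545.8  92.6] [ 37.5 100.7] 3.4
scene blue [381.6 207.2] 323 [ 0.6444 -0.1215  0.0312] zmax 0.036 toprect [ 641.8 -126.7] [64.2 85.6] 1.3
scene blue [404.7 302.8] 37 [ 0.3886 -0.3767  0.0127] zmax 0.0167 toprect [ 390.1 -375.6] [11.7 14.3] 32.5
(2820, 3) [0.5545 0.0735 0.0748]
```

```bash
python3 - <<'E'
from h import *
np.set_printoptions(precision=3,suppress=True)
s=read_state();c=camera_params("wrist");R=s['tcp_rot']
print(R.T@(c['xyz']-s['position']),R.T@c['orientation'],c['fx'],c['cx'],c['cy'])
E
```

```text
[ 0.066 -0.    -0.162] [[ 0.001  0.97   0.242]
 [ 1.    -0.001  0.   ]
 [ 0.001  0.242 -0.97 ]] 297.3614491075886 320.308519528474 197.14715653119129
```

Emit:
apply_moves([
  {"x": 340, "y": -167, "z": -77},
  {"x": 340, "y": -167, "z": -77},
  {"x": 340, "y": -167, "z": -77},
  {"x": 340, "y": -167, "z": -77},
  {"x": 340, "y": -167, "z": -77},
  {"x": 340, "y": -167, "z": -77},
  {"x": 400, "y": -350, "z": -77},
  {"x": 400, "y": -350, "z": -77},
  {"x": 400, "y": -350, "z": -77},
  {"x": 400, "y": -350, "z": -77},
])

```text
validation failed for argument at $.ro...
```

Emit:
apply_moves([
  {"x": 340.0, "y": -167.0, "z": -77.0, "rx": 0.0, "ry": 0.0, "rz": 0.0, "claw": 0},
])

```text
time_s: 0.22
position: [0.2109, -0.5633, 0.2347]
tcp_rot: [[0.965, 0.262, -0.001], [0.262, -0.965, 0.0], [-0.001, -0.001, -1.0]]
force: [0.9, -0.6, 0.1]
opening: 0.997
grasp_force: 0.0
```

Emit:
apply_moves([
  {"x": 298, "y": -188, "z": -54, "rx": 0, "ry": 0, "rz": 0, "claw": 0},
  {"x": 298, "y": -188, "z": -54, "rx": 0, "ry": 0, "rz": 0, "claw": 0},
  {"x": 298, "y": -188, "z": -54, "rx": 0, "ry": 0, "rz": 0, "claw": 0},
  {"x": 298, "y": -188, "z": -54, "rx": 0, "ry": 0, "rz": 0, "claw": 0},
  {"x": 298, "y": -188, "z": -54, "rx": 0, "ry": 0, "rz": 0, "claw": 0},
  {"x": 298, "y": -188, "z": -54, "rx": 0, "ry": 0, "rz": 0, "claw": 0},
  {"x": 422, "y": -558, "z": -54, "rx": 0, "ry": 0, "rz": 0, "claw": 0},
  {"x": 422, "y": -558, "z": -54, "rx": 0, "ry": 0, "rz": 0, "claw": 0},
  {"x": 422, "y": -558, "z": -54, "rx": 0, "ry": 0, "rz": 0, "claw": 0},
  {"x": 422, "y": -558, "z": -54, "rx": 0, "ry": 0, "rz": 0, "claw": 0},
])

```text
time_s: 1.48
position: [0.4626, -0.0489, 0.29]
tcp_rot: [[0.964, 0.267, -0.0], [0.267, -0.964, 0.0], [-0.0, -0.0, -1.0]]
force: [1.3, -1.0, -0.3]
opening: 1.002
grasp_force: 0.0
```

```bash
python3 - <<'E'
from h import *
import rig
np.set_printoptions(precision=4,suppress=True)
s=read_state();print(s['position'],s['tcp_rot'][:,0],s['joint_positions'])
E
```

```text
[ 0.4626 -0.0489  0.29  ] [ 0.9637  0.267  -0.0001] [-19.8525  12.9463  99.1399   0.0124  67.9295  54.6545]
```

Emit:
apply_moves([
  {"x": 44, "y": -132, "z": 30, "rx": 0, "ry": 0, "rz": 0, "claw": 0},
  {"x": 44, "y": -132, "z": 30, "rx": 0, "ry": 0, "rz": 0, "claw": 0},
  {"x": 44, "y": -132, "z": 30, "rx": 0, "ry": 0, "rz": 0, "claw": 0},
  {"x": 44, "y": -132, "z": 30, "rx": 0, "ry": 0, "rz": 0, "claw": 0},
])

```text
time_s: 1.98
position: [0.4697, 0.0885, 0.2598]
tcp_rot: [[0.963, 0.27, -0.001], [0.27, -0.963, -0.001], [-0.001, 0.0, -1.0]]
force: [-0.0, -0.4, -0.8]
opening: 0.999
grasp_force: 0.0
```

```bash
python3 - <<'E'
from h import *
np.set_printoptions(precision=4,suppress=True)
s=read_state();c=camera_params("wrist");p,d=capture("wrist")
cv2.imwrite("pics/w1.png",p[:,:,::-1]);np.savez("w1.npz",p=p,d=d,**c);print(s['position'],c['xyz'])
W=cloud(d,c)
for k,m in masks(p).items():
    for b in blobs(m,W,150): print(k,b[0],b[1],b[3])
E
```

```text
[0.4697 0.0885 0.2598] [0.5334 0.1065 0.4215]
orange [311.3123 197.5181] 554 [0.4479 0.0923 0.0779]
yellow [147.26   256.1203] 773 [0.4877 0.1428 0.347 ]
yellow [493.251 255.868] 765 [0.5134 0.0514 0.3467]
yellow [464.1756 299.544 ] 3577 [0.503  0.0591 0.3568]
blue [523.2721  86.8487] 3477 [ 0.6426 -0.1233  0.0321]
blue [327.7691 134.2691] 4898 [0.5307 0.0956 0.0938]
```

View pics/w1.png

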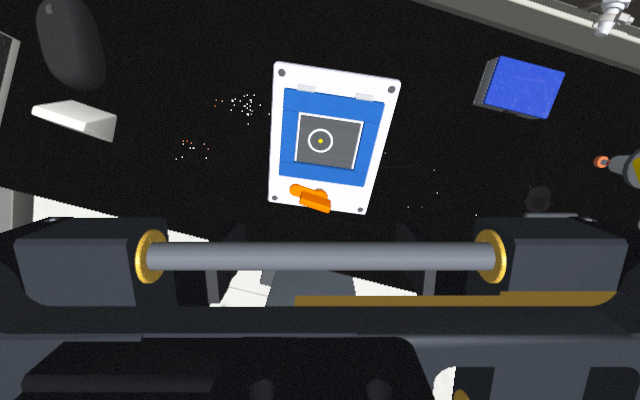

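The wrist view shows the stage from above: spot at (320,141), blue frame centred near (330,136), and the orange turnbutton ridge at about (316,202) with its tongue going left to (293,190).

```bash
python3 - <<'E'
from h import *
np.set_printoptions(precision=4,suppress=True)
z=np.load("w1.npz");p,d=z['p'],z['d'];c={k:z[k] for k in('fx','fy','cx','cy','xyz','orientation')}
W=cloud(d,c);M=masks(p)
roi=np.zeros(d.shape,bool);roi[60:215,262:405]=1
b=M['blue']&roi;X=W[b];X=X[np.isfinite(X[:,0])]
q=np.median(X,0);
A=np.c_[X[:,:2]-q[:2],np.ones(len(X))]
for _ in range(3):
    k=np.linalg.lstsq(A,X[:,2]-q[2],rcond=None)[0];r=abs(A@k-X[:,2]+q[2]);g=r<max(.002,2*np.median(r));X,A=X[g],A[g]
n=np.array([-k[0],-k[1],1]);n/=np.linalg.norm(n);print('n',n,'tilt',np.degrees(np.arccos(n[2])),'yaw from n',np.degrees(np.arctan2(-n[1],-n[0])), 'res',np.median(r))
# yaw by frame rectangle: project onto plane coords with yaw0
P0=X.mean(0)
cnt=max(cv2.findContours(b.astype(np.uint8),cv2.RETR_EXTERNAL,cv2.CHAIN_APPROX_NONE)[0],key=cv2.contourArea)[:,0].astype(float)
def rays(uv):
    v=np.c_[(uv[:,0]-c['cx'])/c['fx'],-(uv[:,1]-c['cy'])/c['fy'],-np.ones(len(uv))]@c['orientation'].T;return v
def hit(uv,P,n):
    v=rays(np.atleast_2d(np.asarray(uv,float)));return c['xyz']+v*(((P-c['xyz'])@n)/(v@n))[:,None]
def frame(yaw):
    y=np.array([-np.sin(yaw),np.cos(yaw),0]);nn=np.array([-np.sin(np.radians(20))*np.cos(yaw),-np.sin(np.radians(20))*np.sin(yaw),np.cos(np.radians(20))])
    return np.c_[np.cross(y,nn),y,nn]
yaw=np.arctan2(-n[1],-n[0])
for _ in range(3):
    R=frame(yaw);H=(hit(cnt,P0,R[:,2])-P0)@R
    r=cv2.minAreaRect((H[:,:2]*1000).astype(np.float32));a=(r[2]+45)%90-45;yaw+=np.radians(a)
print('yaw',np.degrees(yaw),r)
R=frame(yaw);fc=P0+R[:,:2]@np.array(r[0])/1000;print('frame centre',fc)
dot=M['yellow']&roi;dot[170:]=0
uv=np.argwhere(dot)[:,::-1].mean(0);print('dot uv',uv,dot.sum())
spot=hit(uv,P0-.005*R[:,2],R[:,2])[0];print('spot',spot)
piv=spot+R@[-.07,-.008,0];print('ridge top',spot+R@[-.07,-.008,.031])
o=M['orange']&roi;Q=(W[o]-spot)@R
top=Q[:,2]>.025;print('orange z',np.nanpercentile(Q[:,2],[5,50,95]),top.sum(),cv2.minAreaRect((Q[top][:,:2]*1000).astype(np.float32)))
low=Q[:,2]<.018;print('low mean',np.nanmean(Q[low],0),'top mean',np.nanmean(Q[top],0))
# ridge top orientation by ray onto plane z=.031
uv=np.argwhere(o)[:,::-1];T=(hit(uv[top],spot+R@[0,0,.031],R[:,2])-spot)@R
print(cv2.minAreaRect((T[:,:2]*1000).astype(np.float32)))
np.savez("stage.npz",R=R,spot=spot,yaw=yaw)
cv2.imwrite("pics/w1c.png",cv2.resize(p[170:220,262:372,::-1],None,fx=7,fy=7,interpolation=cv2.INTER_NEAREST))
E
```

```text
n [-0.3398 -0.046   0.9394] tilt 20.05373691151489 yaw from n 7.70817299307803 res 0.000501218677318685
yaw 7.496205215617217 ((-6.265430450439453, -0.5167312622070312), (102.30924987792969, 101.54928588867188), 89.99980926513672)
frame centre [0.5163 0.094  0.0885]
dot uv [320.1333 140.5333] 15
spot [0.5147 0.1015 0.083 ]
ridge top [0.44   0.0836 0.0882]
orange z [0.0096 0.0185 0.0306] 179 ((-68.76675415039062, -3.954071044921875), (37.1008415222168, 9.318521499633789), 78.11225128173828)
low mean [-0.0627  0.0055  0.0124] top mean [-0.0678 -0.0032  0.029 ]
((-66.18318176269531, -4.122621536254883), (37.415096282958984, 11.590137481689453), 77.05764770507812)
```

View pics/w1c.png

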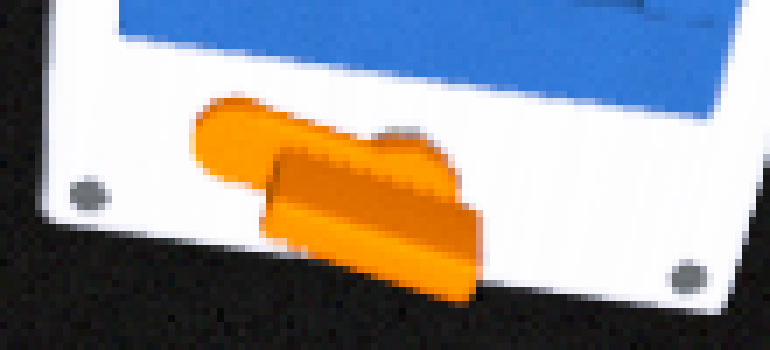

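The crop shows the ridge from (265,205) to (480,290) with the tongue pointing left to (215,140). That fits a turnbutton angle of about 0.21 rad, and the pivot agrees with the spot-based estimate.

```bash
cat >> h.py <<'E'
from scipy.spatial.transform import Rotation as Ro
def rel(pos,R,s=None):
    s=s or read_state();T=s['tcp_rot'];u=Ro.from_matrix(T.T@R).as_rotvec(degrees=True)/6
    return (T.T@(np.asarray(pos)-s['position'])*1000).round(1),u.round(2)
def stage():
    z=np.load("stage.npz");return z['spot'],z['R']
def toolR(R,a): # tool z=-normal, tool x at angle a deg from stage x in plate
    x=R@[np.cos(np.radians(a)),np.sin(np.radians(a)),0];zz=-R[:,2];return np.c_[x,np.cross(zz,x),zz]
E
python3 - <<'E'
from h import *
S,R=stage();print(rel(S+R@[-.0698,-.008,.10],toolR(R,78)))
E
```

```text
(array([-53.2,  -7.7, 107.1]), array([ -2.42,   2.6 , -11.53]))
```

Emit:
apply_moves([
  {"x": -53.2, "y": -7.7, "z": 60, "rx": -2.42, "ry": 2.6, "rz": -11.53, "claw": 110},
  {"x": -53.2, "y": -7.7, "z": 60, "rx": -2.42, "ry": 2.6, "rz": -11.53, "claw": 110},
  {"x": -53.2, "y": -7.7, "z": 60, "rx": -2.42, "ry": 2.6, "rz": -11.53, "claw": 110},
  {"x": -53.2, "y": -7.7, "z": 60, "rx": -2.42, "ry": 2.6, "rz": -11.53, "claw": 110},
  {"x": -53.2, "y": -7.7, "z": 60, "rx": -2.42, "ry": 2.6, "rz": -11.53, "claw": 110},
  {"x": -53.2, "y": -7.7, "z": 107, "rx": -2.42, "ry": 2.6, "rz": -11.53, "claw": 110},
  {"x": -53.2, "y": -7.7, "z": 107, "rx": -2.42, "ry": 2.6, "rz": -11.53, "claw": 110},
  {"x": -53.2, "y": -7.7, "z": 107, "rx": -2.42, "ry": 2.6, "rz": -11.53, "claw": 110},
  {"x": -53.2, "y": -7.7, "z": 107, "rx": -2.42, "ry": 2.6, "rz": -11.53, "claw": 110},
])

```text
time_s: 3.15
position: [0.417, 0.0794, 0.1531]
tcp_rot: [[0.071, 0.938, 0.339], [0.995, -0.091, 0.043], [0.072, 0.334, -0.94]]
force: [-0.3, -0.1, 0.1]
opening: 0.565
grasp_force: 0.0
```

```bash
python3 - <<'E'
from h import *
np.set_printoptions(precision=4,suppress=True)
S,R=stage();print(rel(S+R@[-.0698,-.008,.04],toolR(R,78)));s=read_state();print(s['joint_positions'],s['opening'])
c=camera_params("wrist");p,d=capture("wrist")
cv2.imwrite("pics/w2.png",p[:,:,::-1])
W=cloud(d,c);Q=(W-S)@R
o=masks(p)['orange']&(abs(Q[...,0]+.07)<.06)&(abs(Q[...,1])<.07)
top=o&(Q[...,2]>.026);print(o.sum(),top.sum(),np.nanmax(Q[o][:,2]))
if top.sum()>20: print(cv2.minAreaRect((Q[top][:,:2]*1000).astype(np.float32)))
E
```

```text
(array([ 1.2, -0.3, 60.1]), array([ 0.  ,  0.01, -0.05]))
[ -8.3469  18.6822 129.0669  22.4556  13.9689 -24.4832] 0.5650058287199412
453 223 0.03137937061391261
((-68.64892578125, -3.2572097778320312), (35.98002624511719, 8.84000301361084), 77.39534759521484)
```

View pics/w2.png

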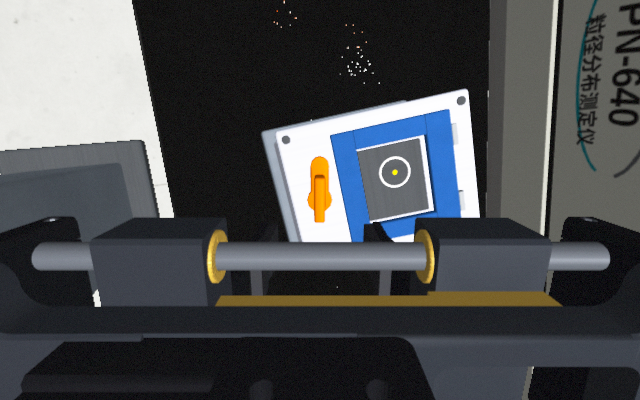

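The wrist view shows the ridge at (319,198), lined up with the tool's x axis and centred between the jaws.

Emit:
apply_moves([
  {"x": 0.6, "y": -0.3, "z": 35, "rx": 0, "ry": 0, "rz": 0, "claw": 110},
  {"x": 0.6, "y": -0.3, "z": 60, "rx": 0, "ry": 0, "rz": 0, "claw": 110},
  {"x": 0.6, "y": -0.3, "z": 60, "rx": 0, "ry": 0, "rz": 0, "claw": 255},
  {"x": 0.6, "y": -0.3, "z": 60, "rx": 0, "ry": 0, "rz": 0, "claw": 255},
  {"x": 0.6, "y": -0.3, "z": 60, "rx": 0, "ry": 0, "rz": 0, "claw": 255},
  {"x": 0.6, "y": -0.3, "z": 60, "rx": 0, "ry": 0, "rz": 0, "claw": 255},
  {"x": 0.6, "y": -0.3, "z": 60, "rx": 0, "ry": 0, "rz": 0, "claw": 255},
])

```text
time_s: 4.08
position: [0.437, 0.0845, 0.0973]
tcp_rot: [[0.067, 0.938, 0.34], [0.995, -0.087, 0.045], [0.072, 0.336, -0.939]]
force: [-0.8, 0.3, -1.3]
opening: 0.083
grasp_force: 0.0
```

Emit:
apply_moves([
  {"x": 0, "y": 0, "z": 0, "rx": 0, "ry": 0, "rz": 0, "claw": 255},
  {"x": 0, "y": 0, "z": 0, "rx": 0, "ry": 0, "rz": 0, "claw": 255},
])

```text
time_s: 4.32
position: [0.4368, 0.0845, 0.0969]
tcp_rot: [[0.067, 0.938, 0.34], [0.995, -0.087, 0.045], [0.072, 0.335, -0.939]]
force: [-0.4, -0.0, -0.5]
opening: 0.01
grasp_force: 0.0
```

```bash
python3 - <<'E'
from h import *
np.set_printoptions(precision=4,suppress=True)
S,R=stage();s=read_state();print((s['position']-S)@R,s['opening'],s['grasp_force'],s['force']@R)
E
```

```text
[-0.0698 -0.0067  0.0402] 0.01045450068344504 0.0 [-0.5412  0.0256 -0.2921]
```

```bash
python3 - <<'E'
from h import *
a,_=capture("wrist");b,_=capture("scene")
cv2.imwrite("pics/w3.png",np.vstack([a[100:400,120:520,::-1],cv2.resize(b[140:250,230:380,::-1],(400,293))]))
E
```

```text
(no output)
```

View pics/w3.png

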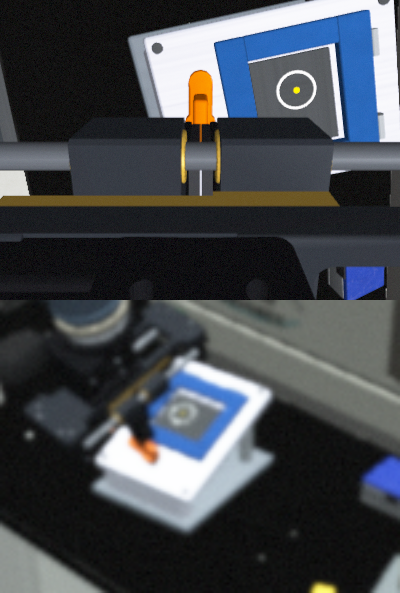

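Both views show the jaws shut near the ridge at (200,100) with no grip on it. I'll check in tool coordinates where the fingertips and the ridge are.

```bash
python3 - <<'E'
from h import *
np.set_printoptions(precision=1,suppress=True,linewidth=150)
s=read_state();c=camera_params("wrist");p,d=capture("wrist")
T=(cloud(d,c)-s['position'])@s['tcp_rot']*1000
S,R=stage();Q=(cloud(d,c)-S)@R*1000
for u in (300,312,320,328):
    for v in range(165,300,5): print(u,v,p[v,u],T[v,u],Q[v,u])
o=masks(p)['orange'];print(np.nanpercentile(T[o],[5,50,95],axis=0),np.nanpercentile(Q[o],[5,50,95],axis=0))
E
```

```text
300 165 [243 243 249] [ 37.7 -13.7  44.6] [-75.3  33.1  -4.4]
300 170 [246 245 250] [ 34.4 -13.7  43.8] [-76.   29.8  -3.6]
300 175 [246 246 251] [ 30.8 -13.7  43.9] [-76.8  26.4  -3.8]
300 180 [246 246 251] [ 27.3 -13.8  43.9] [-77.6  22.9  -3.7]
300 185 [244 245 250] [ 23.9 -13.8  42.9] [-78.3  19.6  -2.8]
300 190 [247 247 251] [ 20.1 -13.9  43.7] [-79.2  15.9  -3.5]
300 195 [247 247 251] [ 16.3 -14.   44.3] [-80.1  12.3  -4.1]
300 200 [247 247 252] [ 12.9 -14.   43.4] [-80.8   8.9  -3.3]
300 205 [243 243 249] [  9.  -14.1  44.1] [-81.7   5.1  -3.9]
300 210 [246 246 251] [  5.3 -14.1  43.9] [-82.5   1.5  -3.7]
300 215 [244 244 250] [  1.4 -14.2  44.4] [-83.5  -2.3  -4.2]
300 220 [22 22 27] [ 37.9  -5.6 -77. ] [-67.5  31.6 117.2]
300 225 [28 29 34] [ 37.5  -5.4 -80.3] [-67.4  31.1 120.5]
300 230 [25 23 32] [ 38.  -5. -86.] [-66.9  31.6 126.1]
300 235 [25 27 31] [ 38.   -4.8 -89.6] [-66.6  31.5 129.8]
300 240 [43 47 53] [ 37.8  -4.6 -92.5] [-66.5  31.3 132.7]
300 245 [49 51 58] [ 36.8  -4.6 -93.2] [-66.7  30.2 133.3]
300 250 [52 58 66] [ 35.4  -4.6 -93.1] [-67.   28.9 133.2]
300 255 
[... 4753 characters left out ...]
[ 94  96 105] [nan nan nan] [nan nan nan]
328 255 [115 120 129] [ 31.2   2.5 -87. ] [-60.9  23.3 127.2]
328 260 [134 140 150] [ 30.1   2.5 -87.7] [-61.2  22.2 127.9]
328 265 [113 119 126] [ 28.3   2.6 -87.1] [-61.5  20.5 127.3]
328 270 [79 81 87] [ 26.2   2.6 -85.9] [-61.9  18.4 126.1]
328 275 [70 71 78] [  4.5   3.7 -49. ] [-65.3  -3.1  89.1]
328 280 [71 72 76] [  1.9   3.7 -48.5] [-65.9  -5.6  88.7]
328 285 [69 72 76] [  0.1   3.7 -49.5] [-66.2  -7.3  89.6]
328 290 [69 74 77] [ -2.6   3.7 -48.8] [-66.8 -10.   88.9]
328 295 [87 76 63] [ -5.7   3.8 -47.7] [-67.4 -13.   87.9]
[[ 4.8 -6.4  9.1]
 [20.   0.3 27.4]
 [33.7  7.  29.1]] [[-73.8  -1.6  11.1]
 [-65.4  12.8  12.7]
 [-58.7  26.5  31.1]]
```

The shut fingertips end at about tool z +3 rather than +25, so the pads closed above the ridge. I'll open part-way and measure the tip again.

Emit:
apply_moves([
  {"x": 0, "y": 0, "z": -5, "rx": 0, "ry": 0, "rz": 0, "claw": 170},
  {"x": 0, "y": 0, "z": -5, "rx": 0, "ry": 0, "rz": 0, "claw": 170},
  {"x": 0, "y": 0, "z": -5, "rx": 0, "ry": 0, "rz": 0, "claw": 170},
  {"x": 0, "y": 0, "z": -5, "rx": 0, "ry": 0, "rz": 0, "claw": 170},
])

```text
time_s: 4.97
position: [0.4352, 0.0843, 0.1014]
tcp_rot: [[0.067, 0.938, 0.339], [0.995, -0.087, 0.045], [0.072, 0.335, -0.94]]
force: [-0.0, -0.7, -0.5]
opening: 0.311
grasp_force: 0.0
```

```bash
python3 - <<'E'
from h import *
np.set_printoptions(precision=1,suppress=True,linewidth=150)
s=read_state();c=camera_params("wrist");p,d=capture("wrist");print(s['opening'])
T=(cloud(d,c)-s['position'])@s['tcp_rot']*1000
m=(abs(T[...,1])<40)&(abs(T[...,0])<16)&(T[...,2]>-40)&(T[...,2]<60)&(p.max(-1)<60)
v,u=np.nonzero(m)
for uu in range(250,390,4):
    k=v[u==uu]
    if len(k): print(uu,k.min(),T[k.min(),uu],T[k.min()+1,uu],'above',T[k.min()-2,uu],p[k.min()-2,uu])
E
```

```text
0.3109054643351028
274 238 [ 11.2 -22.3 -24.7] [ 11.1 -22.1 -25.7] above [-32.7 -41.2  90.1] [27 29 31]
278 231 [ 11.2 -21.7 -14.9] [ 10.9 -21.6 -15.6] above [-22.3 -35.8  79.8] [ 88  94 103]
282 223 [ 11.5 -21.1  -2.8] [ 11.3 -20.9  -4.1] above [-15.5 -32.4  81.2] [103 108 117]
286 222 [ 11.1 -19.1  -0. ] [ 11.1 -19.   -1.6] above [ -4.  -25.1  49.2] [195 197 213]
290 225 [  9.9 -16.7  -1.6] [  9.9 -16.6  -3.3] above [ -6.3 -22.1  49. ] [220 221 230]
294 225 [  9.3 -14.6   0. ] [  9.8 -14.3  -3. ] above [ -5.9 -19.   47.9] [216 217 226]
346 225 [ 9.9 15.1 -1.5] [10.2 14.9 -4.1] above [-6.3 19.7 49. ] [215 215 226]
350 224 [ 9.5 17.6  1.2] [ 9.6 17.4 -0.8] above [-2.4 21.7 40. ] [ 35  81 144]
354 222 [11.4 19.7 -0.7] [11.3 19.5 -2.1] above [-0.9 24.5 39.9] [ 35  98 175]
358 222 [11.4 21.9 -0.8] [11.5 21.7 -2.9] above [-0.9 27.3 39.9] [ 41  99 176]
362 230 [ 11.2  22.5 -13.2] [nan nan nan] above [11.  23.  -9.6] [ 28  59 108]
366 237 [ 11.2  23.2 -23.1] [ 11.2  23.  -24.5] above [-12.7  33.6  41.1] [ 36  92 167]
```

Emit:
apply_moves([
  {"x": -1, "y": 0, "z": 15, "rx": 0, "ry": 0, "rz": 0, "claw": 170},
  {"x": -1, "y": 0, "z": 29, "rx": 0, "ry": 0, "rz": 0, "claw": 170},
  {"x": -1, "y": 0, "z": 29, "rx": 0, "ry": 0, "rz": 0, "claw": 170},
  {"x": -1, "y": 0, "z": 29, "rx": 0, "ry": 0, "rz": 0, "claw": 255},
  {"x": -1, "y": 0, "z": 29, "rx": 0, "ry": 0, "rz": 0, "claw": 255},
  {"x": -1, "y": 0, "z": 29, "rx": 0, "ry": 0, "rz": 0, "claw": 255},
  {"x": -1, "y": 0, "z": 29, "rx": 0, "ry": 0, "rz": 0, "claw": 255},
])

```text
time_s: 5.9
position: [0.4447, 0.0847, 0.0743]
tcp_rot: [[0.067, 0.938, 0.339], [0.995, -0.087, 0.045], [0.072, 0.335, -0.94]]
force: [-0.5, -0.9, 0.3]
opening: 0.102
grasp_force: 30.0
```

Emit:
apply_moves([
  {"x": 0, "y": 0, "z": 0, "rx": 0, "ry": 0, "rz": 1.4, "claw": 255},
  {"x": 0, "y": 0, "z": 0, "rx": 0, "ry": 0, "rz": 2.8, "claw": 255},
  {"x": 0, "y": 0, "z": 0, "rx": 0, "ry": 0, "rz": 4.2, "claw": 255},
  {"x": 0, "y": 0, "z": 0, "rx": 0, "ry": 0, "rz": 5.6, "claw": 255},
  {"x": 0, "y": 0, "z": 0, "rx": 0, "ry": 0, "rz": 7, "claw": 255},
  {"x": 0, "y": 0, "z": 0, "rx": 0, "ry": 0, "rz": 8.4, "claw": 255},
  {"x": 0, "y": 0, "z": 0, "rx": 0, "ry": 0, "rz": 9.8, "claw": 255},
  {"x": 0, "y": 0, "z": 0, "rx": 0, "ry": 0, "rz": 11.2, "claw": 255},
  {"x": 0, "y": 0, "z": 0, "rx": 0, "ry": 0, "rz": 12.5, "claw": 255},
  {"x": 0, "y": 0, "z": 0, "rx": 0, "ry": 0, "rz": 12.5, "claw": 255},
])

```text
time_s: 7.15
position: [0.4452, 0.0841, 0.0745]
tcp_rot: [[0.923, 0.179, 0.34], [0.175, -0.984, 0.044], [0.342, 0.019, -0.939]]
force: [0.5, -2.3, 2.0]
opening: 0.098
grasp_force: 30.0
```

```bash
python3 - <<'E'
from h import *
np.set_printoptions(precision=3,suppress=True)
S,R=stage();s=read_state();print((s['position']-S)@R,R.T@s['tcp_rot'],s['force'],s['moment'],s['joint_positions'])
E
```

```text
[-0.07  -0.008  0.016] [[ 0.999  0.053  0.001]
 [ 0.053 -0.999 -0.001]
 [ 0.001  0.001 -1.   ]] [ 0.497 -2.288  1.998] [-0.349  0.119 -0.146] [ -6.84   32.863 129.237 108.272   5.07  -34.851]
```

Emit:
apply_moves([
  {"x": 0, "y": 0, "z": 0, "rx": 0, "ry": 0, "rz": 0, "claw": 150},
  {"x": 0, "y": 0, "z": 0, "rx": 0, "ry": 0, "rz": 0, "claw": 150},
  {"x": 0, "y": 0, "z": 0, "rx": 0, "ry": 0, "rz": 0, "claw": 150},
  {"x": 0, "y": 0, "z": -40, "rx": 0, "ry": 0, "rz": 0, "claw": 150},
  {"x": 0, "y": 0, "z": -95, "rx": 0, "ry": 0, "rz": 0, "claw": 100},
  {"x": 0, "y": 0, "z": -150, "rx": 0, "ry": 0, "rz": 0, "claw": 0},
  {"x": 0, "y": 0, "z": -150, "rx": 0, "ry": 0, "rz": 0, "claw": 0},
])

```text
time_s: 8.02
position: [0.4348, 0.1043, 0.1396]
tcp_rot: [[0.91, 0.205, 0.361], [0.177, -0.978, 0.109], [0.375, -0.035, -0.926]]
force: [0.3, 0.2, 0.6]
opening: 0.671
grasp_force: 0.0
```

```bash
python3 - <<'E'
from h import *
np.set_printoptions(precision=4,suppress=True)
S,R=stage();s=read_state();print(s['position'],s['joint_positions'])
c=camera_params("wrist");p,d=capture("wrist")
W=cloud(d,c);Q=(W-S)@R;M=masks(p)
o=M['orange']&(abs(Q[...,0]+.07)<.08)&(abs(Q[...,1])<.07)
top=o&(Q[...,2]>.026);print(top.sum(),cv2.minAreaRect((Q[top][:,:2]*1000).astype(np.float32)),np.nanmax(Q[o],0))
b=M['blue']&(abs(Q[...,0])<.08)&(abs(Q[...,1])<.08);print('blue z',np.nanpercentile(Q[b][:,2],[5,50,95]))
# yellow dot re-measure
y=M['yellow']&(abs(Q[...,0])<.02)&(abs(Q[...,1])<.02);print('dot',np.nanmean(Q[y],0),y.sum())
# target dock view: vertical tool, camera tilt
for yaw in (0,20):
  a=np.radians(yaw);T=np.c_[[np.cos(a),np.sin(a),0],[np.sin(a),-np.cos(a),0],[0,0,-1]]
  print(yaw,rel([.44,-.245,.33],T))
E
```

```text
[0.4348 0.1043 0.1396] [ -7.1377  22.1355 128.5917  45.1294  12.4539  28.5483]
402 ((-59.53085708618164, -7.652545928955078), (25.11211585998535, 8.97836971282959), 4.3609619140625) [-0.0324  0.0023  0.0319]
blue z [0.0036 0.0049 0.006 ]
dot [0.0001 0.0002 0.0003] 29
0 (array([  13.8,  336.6, -210.4]), array([-0.7 , -3.65,  1.9 ]))
20 (array([  13.8,  336.6, -210.4]), array([-0.06, -3.71, -1.39]))
```

```bash
python3 - <<'E'
from h import *
for P in ([.45,.06,.28],[.465,-.255,.30]):
  a=np.radians(14);T=np.c_[[np.cos(a),np.sin(a),0],[np.sin(a),-np.cos(a),0],[0,0,-1]]
  print(rel(P,T))
E
```

```text
(array([  58.5,   42. , -127.4]), array([-0.25, -3.7 , -0.41]))
(array([  23.4,  352.5, -174.6]), array([-0.25, -3.7 , -0.41]))
```

Emit:
apply_moves([
  {"x": 58, "y": 42, "z": -127, "rx": -0.25, "ry": -3.7, "rz": -0.4, "claw": 0},
  {"x": 58, "y": 42, "z": -127, "rx": -0.25, "ry": -3.7, "rz": -0.4, "claw": 0},
  {"x": 58, "y": 42, "z": -127, "rx": -0.25, "ry": -3.7, "rz": -0.4, "claw": 0},
  {"x": 23, "y": 352, "z": -175, "rx": -0.25, "ry": -3.7, "rz": -0.4, "claw": 0},
  {"x": 23, "y": 352, "z": -175, "rx": -0.25, "ry": -3.7, "rz": -0.4, "claw": 0},
  {"x": 23, "y": 352, "z": -175, "rx": -0.25, "ry": -3.7, "rz": -0.4, "claw": 0},
  {"x": 23, "y": 352, "z": -175, "rx": -0.25, "ry": -3.7, "rz": -0.4, "claw": 0},
  {"x": 23, "y": 352, "z": -175, "rx": -0.25, "ry": -3.7, "rz": -0.4, "claw": 0},
  {"x": 23, "y": 352, "z": -175, "rx": -0.25, "ry": -3.7, "rz": -0.4, "claw": 0},
  {"x": 23, "y": 352, "z": -175, "rx": -0.25, "ry": -3.7, "rz": -0.4, "claw": 0},
])

```text
time_s: 9.32
position: [0.4653, -0.2569, 0.2974]
tcp_rot: [[0.971, 0.238, 0.001], [0.238, -0.971, 0.003], [0.002, -0.002, -1.0]]
force: [0.3, -0.3, 0.6]
opening: 0.998
grasp_force: 0.0
```

```bash
python3 - <<'E'
from h import *
np.set_printoptions(precision=4,suppress=True)
s=read_state();c=camera_params("wrist");p,d=capture("wrist");print(s['position'],s['tcp_rot'][:,0],s['joint_positions'])
cv2.imwrite("pics/w4.png",p[:,:,::-1]);np.savez("w4.npz",p=p,d=d,**c)
W=cloud(d,c)
m=masks(p)['yellow']&(W[...,2]<.22)
for b in blobs(m,W,80):
    X=W[b[2]];zm=np.nanpercentile(X[:,2],98);t=X[:,2]>zm-.006
    print(b[0],b[1],b[3],zm,t.sum(),cv2.minAreaRect((X[t][:,:2]*1000).astype(np.float32)))
E
```

```text
[ 0.4653 -0.2569  0.2974] [0.9712 0.2382 0.002 ] [-41.0535  18.1958  90.0711   0.1759  71.7748  35.1091]
[382.9961  70.9209] 3047 [ 0.5849 -0.2831  0.1902] 0.19242342808278862 2150 ((588.4881591796875, -286.75091552734375), (43.05107116699219, 35.21470260620117), 47.3629150390625)
[325.4081 186.595 ] 963 [ 0.4706 -0.2609  0.166 ] 0.16793785274422363 729 ((465.1498107910156, -262.0166320800781), (30.2264461517334, 25.837543487548828), 13.51924991607666)
[278.3769 230.9103] 390 [ 0.3785 -0.2191  0.0803] 0.0985344924303258 133 ((375.44903564453125, -217.59580993652344), (13.632085800170898, 18.92500114440918), 18.06881332397461)
```

View pics/w4.png

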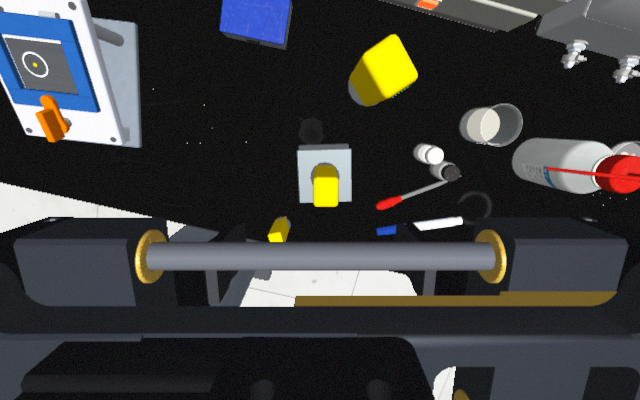

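The wrist view shows the docked probe's handle top at (326,185). It is centred at (0.465,-0.262), aligned with the tool to within 1°, and the turnbutton lies across the frame's bar at (50,118).

Emit:
apply_moves([
  {"x": -1.4, "y": 4.9, "z": 50, "rx": 0, "ry": 0, "rz": 0, "claw": 0},
  {"x": -1.4, "y": 4.9, "z": 100, "rx": 0, "ry": 0, "rz": 0, "claw": 0},
  {"x": -1.4, "y": 4.9, "z": 140, "rx": 0, "ry": 0, "rz": 0, "claw": 0},
  {"x": -1.4, "y": 4.9, "z": 170, "rx": 0, "ry": 0, "rz": 0, "claw": 0},
  {"x": -1.4, "y": 4.9, "z": 177, "rx": 0, "ry": 0, "rz": 0, "claw": 0},
  {"x": -1.4, "y": 4.9, "z": 177, "rx": 0, "ry": 0, "rz": 0, "claw": 255},
  {"x": -1.4, "y": 4.9, "z": 177, "rx": 0, "ry": 0, "rz": 0, "claw": 255},
  {"x": -1.4, "y": 4.9, "z": 177, "rx": 0, "ry": 0, "rz": 0, "claw": 255},
  {"x": -1.4, "y": 4.9, "z": 177, "rx": 0, "ry": 0, "rz": 0, "claw": 255},
  {"x": -1.4, "y": 4.9, "z": 177, "rx": 0, "ry": 0, "rz": 0, "claw": 255},
])

```text
time_s: 10.62
position: [0.4647, -0.2602, 0.1214]
tcp_rot: [[0.971, 0.239, 0.0], [0.239, -0.971, 0.0], [0.0, -0.0, -1.0]]
force: [-0.1, -0.4, 0.9]
opening: 0.518
grasp_force: 0.0
```

Emit:
apply_moves([
  {"x": 0, "y": 0, "z": 0, "rx": 0, "ry": 0, "rz": 0, "claw": 255},
  {"x": 0, "y": 0, "z": 0, "rx": 0, "ry": 0, "rz": 0, "claw": 255},
  {"x": 0, "y": 0, "z": 0, "rx": 0, "ry": 0, "rz": 0, "claw": 255},
])

```text
time_s: 11.0
position: [0.4646, -0.2602, 0.1209]
tcp_rot: [[0.971, 0.24, -0.0], [0.24, -0.971, 0.001], [-0.0, -0.001, -1.0]]
force: [0.1, -0.3, -0.9]
opening: 0.295
grasp_force: 30.0
```

Emit:
apply_moves([
  {"x": 0, "y": 0, "z": -25, "rx": 0, "ry": 0, "rz": 0, "claw": 255},
  {"x": 0, "y": 0, "z": -65, "rx": 0, "ry": 0, "rz": 0, "claw": 255},
  {"x": 0, "y": 0, "z": -110, "rx": 0, "ry": 0, "rz": 0, "claw": 255},
  {"x": 0, "y": 0, "z": -150, "rx": 0, "ry": 0, "rz": 0, "claw": 255},
  {"x": 0, "y": 0, "z": -170, "rx": 0, "ry": 0, "rz": 0, "claw": 255},
  {"x": 0, "y": 0, "z": -170, "rx": 0, "ry": 0, "rz": 0, "claw": 255},
  {"x": 0, "y": 0, "z": -170, "rx": 0, "ry": 0, "rz": 0, "claw": 255},
])

```text
time_s: 11.88
position: [0.4638, -0.2594, 0.2896]
tcp_rot: [[0.971, 0.24, -0.003], [0.24, -0.971, 0.003], [-0.002, -0.003, -1.0]]
force: [-0.4, -0.1, -1.6]
opening: 0.299
grasp_force: 30.0
```

```bash
python3 - <<'E'
from h import *
np.set_printoptions(precision=4,suppress=True)
S,R=stage();s=read_state();print(s['opening'],s['grasp_force'],s['force'],s['position'])
for a in (0,10,20): print(a,rel(S+R@[0,0,.095+.07],toolR(R,a)))
print(S+R@[0,0,.165])
E
```

```text
0.2991470508245793 29.999469921458513 [-0.4103 -0.1374 -1.604 ] [ 0.4638 -0.2594  0.2896]
0 (array([  80. , -344.3,   52.6]), array([-0.22,  3.35,  1.05]))
10 (array([  80. , -344.3,   52.6]), array([-0.51,  3.32, -0.6 ]))
20 (array([  80. , -344.3,   52.6]), array([-0.8 ,  3.27, -2.25]))
[0.4587 0.0941 0.238 ]
```

Emit:
apply_moves([
  {"x": 10, "y": -40, "z": 0, "rx": 0, "ry": 0, "rz": 0, "claw": 255},
  {"x": 20, "y": -85, "z": 0, "rx": 0, "ry": 0, "rz": 0, "claw": 255},
  {"x": 30, "y": -130, "z": 0, "rx": 0, "ry": 0, "rz": 0, "claw": 255},
  {"x": 41, "y": -175, "z": 0, "rx": 0, "ry": 0, "rz": 0, "claw": 255},
  {"x": 52, "y": -220, "z": 0, "rx": 0, "ry": 0, "rz": 0, "claw": 255},
  {"x": 62, "y": -265, "z": 0, "rx": -0.1, "ry": 0.8, "rz": 0, "claw": 255},
  {"x": 72, "y": -305, "z": 0, "rx": -0.2, "ry": 1.7, "rz": 0, "claw": 255},
  {"x": 78, "y": -335, "z": 0, "rx": -0.3, "ry": 2.5, "rz": 0.05, "claw": 255},
  {"x": 80, "y": -344, "z": 10, "rx": -0.39, "ry": 3.33, "rz": 0.06, "claw": 255},
  {"x": 80, "y": -344, "z": 20, "rx": -0.39, "ry": 3.33, "rz": 0.06, "claw": 255},
])

```text
time_s: 13.12
position: [0.4564, 0.0938, 0.2688]
tcp_rot: [[0.914, 0.228, 0.335], [0.227, -0.973, 0.044], [0.336, 0.036, -0.941]]
force: [0.2, -0.9, -2.2]
opening: 0.3
grasp_force: 30.0
```

```bash
python3 - <<'E'
from h import *
np.set_printoptions(precision=4,suppress=True)
S,R=stage();s=read_state();print((s['position']-S)@R,R.T@s['tcp_rot'],s['force'],s['joint_positions'],s['grasp_force'])
c=camera_params("wrist");p,d=capture("wrist");cv2.imwrite("pics/w5.png",p[:,:,::-1])
np.savez("w5.npz",p=p,d=d,**c)
T=(cloud(d,c)-s['position'])@s['tcp_rot']*1000
m=(abs(T[...,0])<30)&(abs(T[...,1])<30)&(T[...,2]>5)&(T[...,2]<110)
print(m.sum());
for lo in range(0,110,10):
    k=m&(T[...,2]>=lo)&(T[...,2]<lo+10)
    if k.sum()>3: print(lo,k.sum(),np.median(T[k],0),T[k].min(0),T[k].max(0),np.median(p[k],0))
E
```

```text
[0.0083 0.     0.1948] [[ 0.9944  0.1059 -0.0047]
 [ 0.1059 -0.9944 -0.0004]
 [-0.0047 -0.0001 -1.    ]] [ 0.2351 -0.877  -2.2117] [ -4.9731   7.0787 114.5352   6.5772  39.2658  67.0597] 29.999734594020993
894
0 98 [15.6287 -0.3354  7.4759] [ 12.257  -12.6792   5.0306] [16.0957 12.6999  9.9877] [238. 219.   0.]
10 167 [15.5652  0.2627 14.8668] [ 11.5524 -13.0764  10.0538] [16.1172 12.8952 19.7445] [238. 219.   0.]
20 154 [15.5521  0.2763 24.5991] [ 11.8991 -12.8885  20.0946] [16.1801 12.8172 29.8244] [237. 218.   0.]
30 133 [15.5371 -0.4    35.3529] [ 12.1246 -12.7934  30.1129] [15.9094 12.6546 39.9372] [237. 218.   0.]
40 342 [12.1514  0.3019 45.3399] [ -5.4544 -18.8292  40.3282] [18.5231 18.7297 49.6308] [129.  133.  129.5]
```

View pics/w5.png

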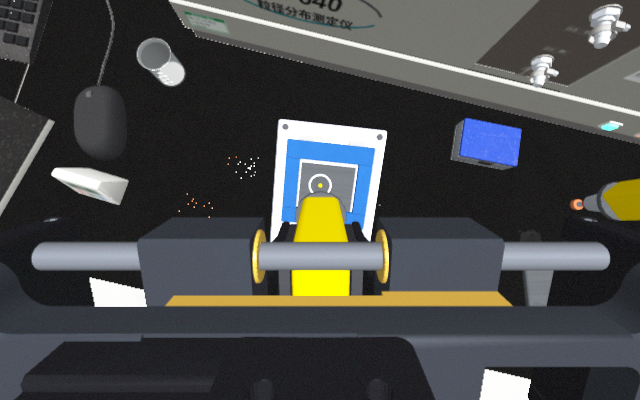

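The wrist view shows the probe held square and centred, with its handle at (320,240), collar front at tool x 18.5 mm, and the spot at (320,185) ahead of it.

```bash
python3 - <<'E'
from h import *
S,R=stage();print(rel(S+R@[.0004,0,.110],toolR(R,6)))
E
```

```text
(array([-7.8, -1.6, 83.9]), array([0.  , 0.06, 0.01]))
```

Emit:
apply_moves([
  {"x": -7.8, "y": -1.6, "z": 40, "rx": 0, "ry": 0, "rz": 0, "claw": 255},
  {"x": -7.8, "y": -1.6, "z": 70, "rx": 0, "ry": 0, "rz": 0, "claw": 255},
  {"x": -7.8, "y": -1.6, "z": 70, "rx": 0, "ry": 0, "rz": 0, "claw": 255},
  {"x": -7.8, "y": -1.6, "z": 70, "rx": 0, "ry": 0, "rz": 0, "claw": 255},
  {"x": -7.8, "y": -1.6, "z": 70, "rx": 0, "ry": 0, "rz": 0, "claw": 255},
])

```text
time_s: 13.8
position: [0.477, 0.0955, 0.204]
tcp_rot: [[0.912, 0.226, 0.343], [0.226, -0.973, 0.042], [0.344, 0.039, -0.938]]
force: [0.0, -0.1, -2.5]
opening: 0.295
grasp_force: 30.0
```

```bash
cat > f.py <<'E'
from h import *
np.set_printoptions(precision=4,suppress=True)
S,R=stage();F=[]
for i in range(8): s=read_state();F.append(s['force']@R);capture("wrist")
print('F',np.mean(F,0),np.std(F,0)/8**.5,'foot',(s['position']+s['tcp_rot']@[-.0004,0,.095]-S)@R*1000,'rel',rel(S+R@[.0004,0,.100],toolR(R,6),s),s['time_s'],s['grasp_force'],s['joint_positions'])
E
python3 f.py
```

```text
F [-0.853   0.1319 -1.909 ] [0.178  0.0923 0.1599] foot [ 4.5274 -0.9136 31.2941] rel (array([-4.2, -1.2, 26.3]), array([ 0.02, -0.02,  0.  ])) 14.15 29.99942129245028 [ -4.3836  15.5941 117.7067   8.6508  27.1879  65.0984]
```

Emit:
apply_moves([
  {"x": -4.2, "y": -1.2, "z": 12, "rx": 0, "ry": 0, "rz": 0, "claw": 255},
  {"x": -4.2, "y": -1.2, "z": 24, "rx": 0, "ry": 0, "rz": 0, "claw": 255},
  {"x": -4.2, "y": -1.2, "z": 26, "rx": 0, "ry": 0, "rz": 0, "claw": 255},
  {"x": -4.2, "y": -1.2, "z": 26, "rx": 0, "ry": 0, "rz": 0, "claw": 255},
  {"x": -4.2, "y": -1.2, "z": 26, "rx": 0, "ry": 0, "rz": 0, "claw": 255},
])

```text
time_s: 14.82
position: [0.4812, 0.0971, 0.1772]
tcp_rot: [[0.912, 0.227, 0.342], [0.226, -0.973, 0.043], [0.342, 0.038, -0.939]]
force: [0.7, -0.4, -3.0]
opening: 0.298
grasp_force: 30.0
```

```bash
python3 f.py
```

```text
F [-0.81    0.0467 -1.8909] [0.1884 0.1587 0.2877] foot [ 0.143  -0.2262  5.0554] rel (array([0.1, 0. , 0.1]), array([ 0.02, -0.02,  0.  ])) 15.175 29.99950951198116 [ -4.1241  19.0784 118.8198  10.0497  22.6456  63.7641]
```

Baseline normal force is about -1.9 N. Lowering 8 mm, which should put the plunger about 3 mm in.

Emit:
apply_moves([
  {"x": 0, "y": 0, "z": 2, "rx": 0, "ry": 0, "rz": 0, "claw": 255},
  {"x": 0, "y": 0, "z": 4, "rx": 0, "ry": 0, "rz": 0, "claw": 255},
  {"x": 0, "y": 0, "z": 6, "rx": 0, "ry": 0, "rz": 0, "claw": 255},
  {"x": 0, "y": 0, "z": 8, "rx": 0, "ry": 0, "rz": 0, "claw": 255},
  {"x": 0, "y": 0, "z": 8, "rx": 0, "ry": 0, "rz": 0, "claw": 255},
])

```text
time_s: 15.85
position: [0.4837, 0.0975, 0.1693]
tcp_rot: [[0.912, 0.227, 0.341], [0.226, -0.973, 0.043], [0.342, 0.038, -0.939]]
force: [0.1, -0.4, -0.9]
opening: 0.3
grasp_force: 30.0
```

```bash
python3 f.py
```

```text
F [-0.7764 -0.2636 -0.3596] [0.1593 0.0948 0.1418] foot [ 0.0025 -0.2045 -3.0087] rel (array([ 0.2,  0.1, -8. ]), array([ 0.02, -0.02,  0.  ])) 16.2 29.999415557831526 [ -4.0399  20.1935 118.9353  10.5125  21.4433  63.3309]
```

Emit:
apply_moves([
  {"x": 0, "y": 0, "z": 1.7, "rx": 0, "ry": 0, "rz": 0, "claw": 255},
  {"x": 0, "y": 0, "z": 3.4, "rx": 0, "ry": 0, "rz": 0, "claw": 255},
  {"x": 0, "y": 0, "z": 3.4, "rx": 0, "ry": 0, "rz": 0, "claw": 255},
  {"x": 0, "y": 0, "z": 3.4, "rx": 0, "ry": 0, "rz": 0, "claw": 255},
])

```text
time_s: 16.75
position: [0.4849, 0.0976, 0.1662]
tcp_rot: [[0.912, 0.227, 0.341], [0.226, -0.973, 0.043], [0.342, 0.038, -0.939]]
force: [-0.8, 0.0, 0.8]
opening: 0.298
grasp_force: 30.0
```

```bash
python3 f.py; python3 f.py; python3 - <<'E'
from h import *
S,R=stage();p,d=capture("wrist");W=cloud(d,camera_params("wrist"));s=read_state()
T=(W-s['position'])@s['tcp_rot']*1000;k=(abs(T[...,0])<25)&(abs(T[...,1])<22)&(T[...,2]>40)&(T[...,2]<50)
print('collar',np.median(T[k],0),T[k].max(0));h=(abs(T[...,1])<10)&(abs(T[...,0]-15)<4)&(T[...,2]>5)&(T[...,2]<40)
print(h.sum(), np.polyfit(T[h][:,2],T[h][:,0],1))
b,_=capture("scene");cv2.imwrite("pics/s6.png",cv2.resize(b[130:240,230:380,::-1],None,fx=5,fy=5))
E
```

```text
F [-0.5915 -0.1487  0.8197] [0.1569 0.1033 0.1695] foot [ 0.0502 -0.2448 -6.4538] rel (array([  0.1,   0. , -11.5]), array([ 0.02, -0.02,  0.  ])) 17.1 29.999554564710706 [ -4.0072  20.6715 118.9709  10.7243  20.9336  63.1318]
F [-1.2835 -0.0307  0.7969] [0.2653 0.1771 0.2922] foot [-0.0166 -0.2032 -6.4813] rel (array([  0.2,   0.1, -11.5]), array([ 0.02, -0.01,  0.  ])) 17.5 29.999409480951726 [ -4.0045  20.6752 118.9738  10.7268  20.9343  63.1307]
collar [12.34550592  0.3032737  45.37569666] [18.7771186  18.68421508 49.54907831]
450 [-4.90967442e-03  1.57335032e+01]
```

View pics/s6.png

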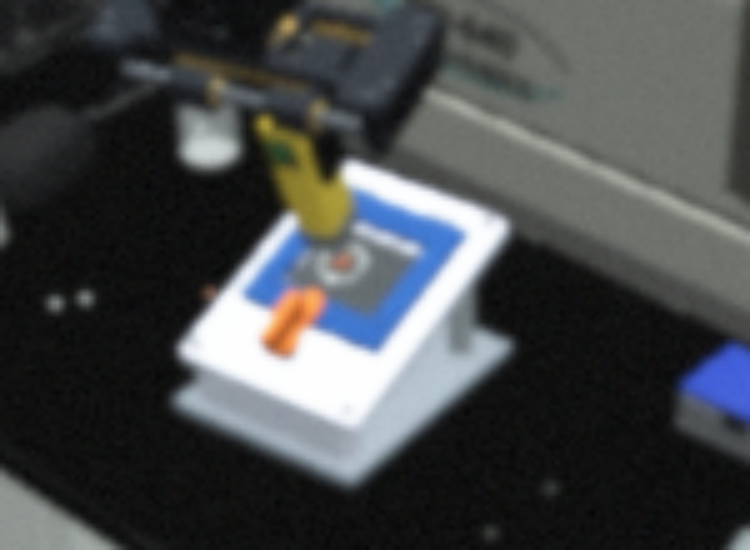

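The scene view shows the copper foot in the white ring at (343,262) and the tongue across the frame's lower bar at (300,305). The normal force has risen 2.7 N, which means the plunger is half way in.

```bash
python3 -c "
from rig import hand_in
print(hand_in())"
```

```text
the job is handed in; nothing more can be done
None
```

I handed the job in with the turnbutton across the shut frame (about 1.5 rad). The probe was still held square to the plate with its foot in the ring and its plunger about half way in (about 2.7 N); the hand-in returned no verdict.

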